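Set out the balance weights in order of size

TASK

Set the four brass balance weights out in order of size along the row of black pads, one upright on the middle of each pad, with the largest next to the red end block and the smallest at the far end. Leave the porcelain crucible standing where it is, and let go of everything.

Things in the scene. Friction and masses are not known exactly. Their poses are not given: they have to be found in the camera images.
- w500: the largest of the four brass balance weights: a loose upright cylinder 42 mm in diameter and 46 mm tall, with a neck and a 26 mm wide round knob on top, 66 mm tall in all, about 520 g. Starts standing on the bench (z = 0). Origin: centre of its underside, z up.
- w200: the second largest of the four brass balance weights: a loose upright cylinder 32 mm in diameter and 34 mm tall, with a neck and a 20 mm wide round knob on top, 50 mm tall in all, about 220 g. Starts standing on the bench (z = 0). Origin: centre of its underside, z up.
- w100: the second smallest of the four brass balance weights: a loose upright cylinder 24 mm in diameter and 26 mm tall, with a neck and a 15 mm wide round knob on top, 38 mm tall in all, about 100 g. Starts standing on the bench (z = 0). Origin: centre of its underside, z up.
- w020: the smallest of the four brass balance weights: a loose upright cylinder 16 mm in diameter and 18 mm tall, with a neck and a 10 mm wide round knob on top, 27 mm tall in all, about 32 g. Starts standing on the bench (z = 0). Origin: centre of its underside, z up.
- pad_a: one of four identical black rubber pads (round, 52 mm in diameter, 2 mm thick) fixed in a straight row, 80 mm apart, on a wooden block 420 x 90 mm and 12 mm high; the block stands anywhere and turned. Its top is 14 mm above the bench. Which letter lies where in the row differs from start to start. Origin: centre of the pad's underside, 12 mm above the bench.
- pad_b: one of four identical black rubber pads (round, 52 mm in diameter, 2 mm thick) fixed in a straight row, 80 mm apart, on a wooden block 420 x 90 mm and 12 mm high; the block stands anywhere and turned. Its top is 14 mm above the bench. Which letter lies where in the row differs from start to start. Origin: centre of the pad's underside, 12 mm above the bench.
- pad_c: one of four identical black rubber pads (round, 52 mm in diameter, 2 mm thick) fixed in a straight row, 80 mm apart, on a wooden block 420 x 90 mm and 12 mm high; the block stands anywhere and turned. Its top is 14 mm above the bench. Which letter lies where in the row differs from start to start. Origin: centre of the pad's underside, 12 mm above the bench.
- pad_d: one of four identical black rubber pads (round, 52 mm in diameter, 2 mm thick) fixed in a straight row, 80 mm apart, on a wooden block 420 x 90 mm and 12 mm high; the block stands anywhere and turned. Its top is 14 mm above the bench. Which letter lies where in the row differs from start to start. Origin: centre of the pad's underside, 12 mm above the bench.
- red_end: the red end block (70 mm across the wooden block, 26 mm along it, 26 mm high), fixed on one end of the wooden block, 68 mm from the centre of the nearest pad, in line with the row; at the row's other end is a grey one just like it. Which end is red differs from start to start. Origin: centre of its underside, 12 mm above the bench; its x axis lies across the row, its y axis along it.
- crucible: a white porcelain crucible (open cup, 46 mm across its rim, 36 mm tall, 45 g) standing loose on the bench among the weights, at least 85 mm centre to centre from its neighbours, as are the weights; to be left alone. Origin: centre of its underside.

How it is judged:
By the outcome, as a careful person would: the job done as asked, in the order asked, and still so for the second after the job is handed in, with the robot touching nothing.
It also fails if it takes over 88 s, if anything falls off the work surface, if the arm or the gripper's body presses on something with over 40 N, if the wrist force passes 120 N, or if a joint passes its speed limit or range.

ROBOT

A 6-joint arm with a two-finger parallel gripper is mounted at the origin on the work surface. World frame = base frame: x ahead of the robot, y to its left, z up, the work surface at z = 0. Lengths are in m, angles in rad, forces in N, time in s.
With the tool pointing down it reaches from about 0.35 to 0.85 m from the base axis. Payload 8.1 kg.
Tool frame: the origin (TCP) lies between the finger pads; the fingertips stand 19 mm ahead of it and the grasp point (between the pads) is the TCP; y points along the fingers, x is the direction in which the jaws open and shut, and the axes are right-handed (so a half turn about y gives the same grasp; the last joint's range is limited). The gripper opens to 93 mm and grips with 3 to 60 N. Pads are 15 mm wide; open, the fingers measure 128 mm over their backs; the gripper's body (75 mm by 188 mm) begins 65 mm behind the grasp point.
Start: joints at [1.127, 0.13, 1.488, -0, 1.523, -0.085], TCP at [0.211, 0.562, 0.238] pointing down, gripper open.
Joint ranges: [-2.96, 2.96], [-0.89, 2.26], [0.02, 2.5], [-1.34, 4.48], [0, 2.73], [-2.66, 2.66]. Speed limits (rad/s): [2.39, 2.39, 2.79, 3.14, 3.14, 3.14].

INTERFACE

Orientations are given as a rotation vector (axis times angle).
In Python, from cell import arm, cams gives the robot as it stands. The module is installed in compiled form; this text tells all that it offers.
- The arm moves only by the tool play_rows, never from a script. Its argument "deltas" is a list of rows, each an object with "gripper": the finger opening in m, from 0 to 0.093; "xyz": the shift along the tool's x, y, z in m, a list of three; "roll": the turn about the tool's y in rad. In form: [{"gripper": gripper, "xyz": [dx, dy, dz], "roll": roll}, ...]. A call has 1 to 20 rows; each row is the pose to reach, as a shift and turn from the pose commanded when the call began, along the tool's axes at that moment; what a row does not reach only later rows make up. A row lasts 1/12 s, in which the tool goes at most 41.7 mm and 7.16 degrees, less where a joint would pass 70% of its speed; a pose out of reach is approached as far as the arm can. A call with a gripper value outside its range is refused whole. The fingers move at their own pace and stop on an object; "squeeze" is the grip in N (left out, the last holds). Time passes only in rows, so rows that repeat a pose let the fingers close. It gives the time, the measured TCP pose, the force and the opening at its end, in the units of the state.
- arm.sense(): the state, without advancing time (a new reading comes with each control period).
- cams.get_image(name): name is "scene" or "top"; returns a dict with "color" (480x640x3 uint8, red, green, blue), "mtx" (3x3 intrinsics, pixels), "k1" (the pictures are not rectified: a ray, as slopes to the right and down, at radius r is drawn at 1 + k1 r^2 times it, then the intrinsics apply), "R" (3x3) and "t" (3): a world point X has camera coordinates R X + t. Camera axes: x right, y down, z forward; pixel columns grow to the right and rows downward; lengths in m; the calibration is good to about 2 mm. A picture is of the moment at which its call begins. There is no depth.
- arm.finish_job(): hands the job in, once; it reports no verdict.
The state is a dict: "clock": time; "qpos": joint angles; "joint_velocities": joint speeds; "joint_torque": joint torques, N m; "ee_pos": TCP position; "orientation": TCP orientation; "ft_force": force on the tool from outside, world axes, zero at the start; "moment": the same for the moment, N m; "width": finger opening in m.
Only numpy, scipy, OpenCV 4.12 (cv2) and the standard library are available. Lean on these libraries where they do the work, as an engineer would, in place of code of your own. Each camera call takes 0.05 s, during which the arm holds its last target.

## Working session

There is one attempt and no reset: what is moved stays moved. The work goes in short steps, Python scripts to look and compute and a tool call to move; the robot and the scene stay as the last step left them, time stands still between calls to the robot, and variables do not carry over. Pictures are saved under pics/ and viewed, and the job is handed in when it is done.

Besides the shell and the picture viewer there is one more tool, called after ">>>" as a command line: name --argument value ..., lists and objects as JSON in quotes. play_rows: Moves the arm, as the interface text tells. Its arguments: {"type":"object","properties":{"deltas":{"type":"array","items":{"type":"object","properties":{"gripper":{"type":"number"},"xyz":{"type":"array","items":{"type":"number"}},"roll":{"type":"number"}}}},"squeeze":{"type":"number"}},"required":["deltas"]}

```bash
mkdir -p pics
python3 - <<'E'
from cell import arm,cams
import cv2,numpy as np
np.set_printoptions(precision=4,suppress=True)
for n in ["scene","top"]:
    d=cams.get_image(n)
    cv2.imwrite(f"pics/{n}0.png",d["color"][:,:,::-1])
    print(n,d["mtx"],d["k1"],d["R"],d["t"], "campos",-d["R"].T@d["t"])
s=arm.sense()
for k,v in s.items(): print(k,v)
E
```

```text
scene [[611.8469   0.     323.3923]
 [  0.     611.8469 245.3414]
 [  0.       0.       1.    ]] -0.17151747875814927 [[-0.8465  0.532  -0.0196]
 [ 0.3307  0.4966 -0.8025]
 [-0.4172 -0.6858 -0.5963]] [ 0.4891 -0.143   1.1792] campos [0.9532 0.6195 0.5981]
top [[597.4655   0.     326.4628]
 [  0.     597.4655 240.1083]
 [  0.       0.       1.    ]] -0.07139209097109261 [[ 0.1223 -0.9925 -0.0039]
 [-0.9722 -0.119  -0.2015]
 [ 0.1996  0.0284 -0.9795]] [-0.0571  0.5659  0.8749] campos [ 0.3826 -0.0142  0.9708]
clock 0.1
qpos [ 1.1266  0.1311  1.4891 -0.      1.523  -0.0854]
joint_velocities [-0.0023 -0.0013 -0.0012  0.0015 -0.0005  0.0002]
joint_torque [  0.0008 -56.1336 -49.3099   0.0771   0.0289  -0.    ]
ee_pos [0.2104 0.5614 0.2367]
orientation [-1.3587 -0.9399  0.9423]
ft_force [ 0.2687 -0.8227 -0.1619]
moment [0.0185 0.0658 0.0072]
width 0.09297956029426337
```

View pics/scene0.png

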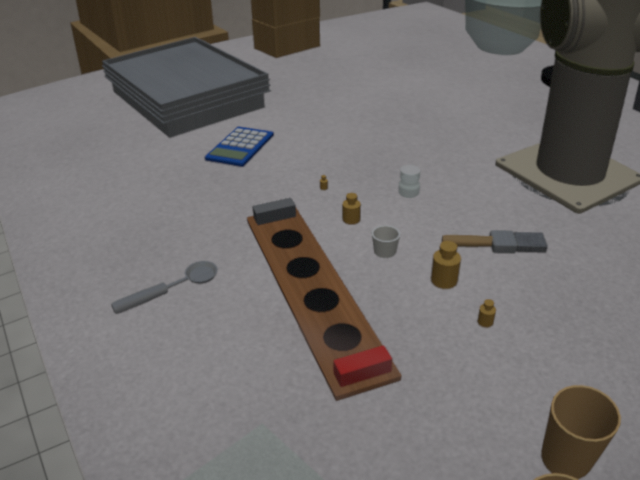

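View pics/top0.png

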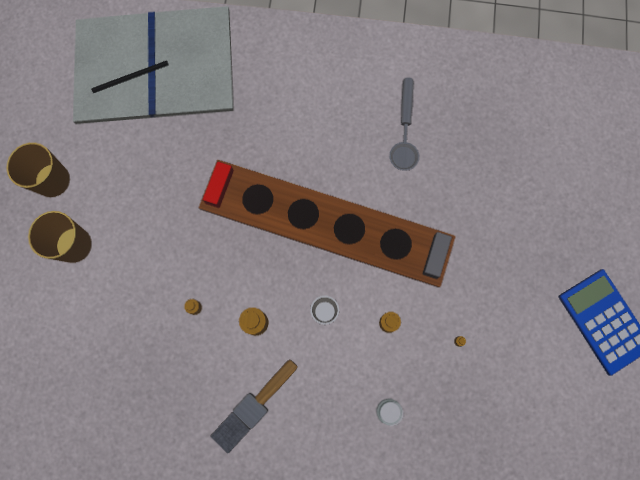

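The scene view shows red block at about (362,365) and the weights to the right of the row. In the top view red is at (217,184), the pads run (258,199) to (396,244), and grey is at (438,255). The weights are w100 (192,307), w500 (252,321), w200 (390,322) and w020 (460,342), with the crucible at (324,310). Next I'll look at enlarged crops.

```bash
cat > h.py <<'E'
import numpy as np,cv2
np.set_printoptions(precision=4,suppress=True)
def ray(d,uv):
    K=d["mtx"]; p=np.array([(uv[0]-K[0,2])/K[0,0],(uv[1]-K[1,2])/K[1,1]])
    q=p.copy()
    for _ in range(30): q=p/(1+d["k1"]*(q@q))
    return d["R"].T@np.array([q[0],q[1],1.]), -d["R"].T@d["t"]
def onplane(d,uv,z):
    r,c=ray(d,np.asarray(uv,float)); return c+r*(z-c[2])/r[2]
def proj(d,X):
    X=np.atleast_2d(X).astype(float)
    P=(d["R"]@X.T).T+d["t"]; q=P[:,:2]/P[:,2:]
    q=q*(1+d["k1"]*(q**2).sum(1,keepdims=True))
    K=d["mtx"]; return np.c_[q[:,0]*K[0,0]+K[0,2],q[:,1]*K[1,1]+K[1,2]]
def circ(x,y,z,r,n=40):
    a=np.linspace(0,2*np.pi,n); return np.c_[x+r*np.cos(a),y+r*np.sin(a),0*a+z]
def save(d,name): np.savez(name,**{k:d[k] for k in ["color","mtx","k1","R","t"]})
def load(name):
    f=np.load(name); return {k:f[k] for k in f.files}
E
python3 - <<'E'
from cell import arm,cams
from h import *
import pickle
for n in ["scene","top"]:
    d=cams.get_image(n); save(d,n+".npz")
d=load("top.npz")
im=d["color"][:,:,::-1]
def crop(x0,y0,w,h,k,f):
    cv2.imwrite("pics/"+f,cv2.resize(im[y0:y0+h,x0:x0+w],None,fx=k,fy=k,interpolation=cv2.INTER_CUBIC))
crop(170,280,160,70,5,"cw1.png"); crop(340,280,160,90,5,"cw2.png"); crop(195,155,266,135,3,"crow.png")
E
```

```text
(no output)
```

View pics/cw1.png

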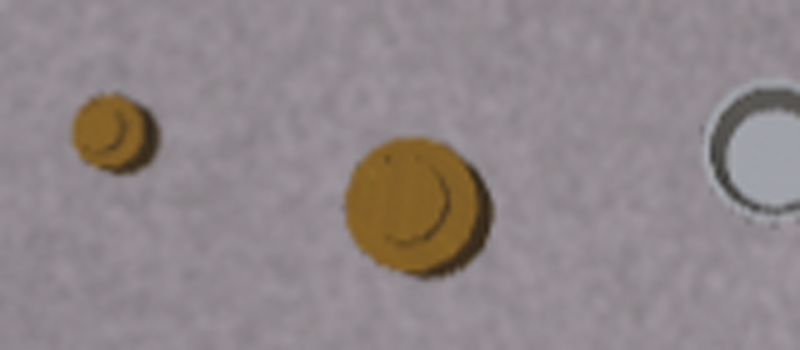

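View pics/cw2.png

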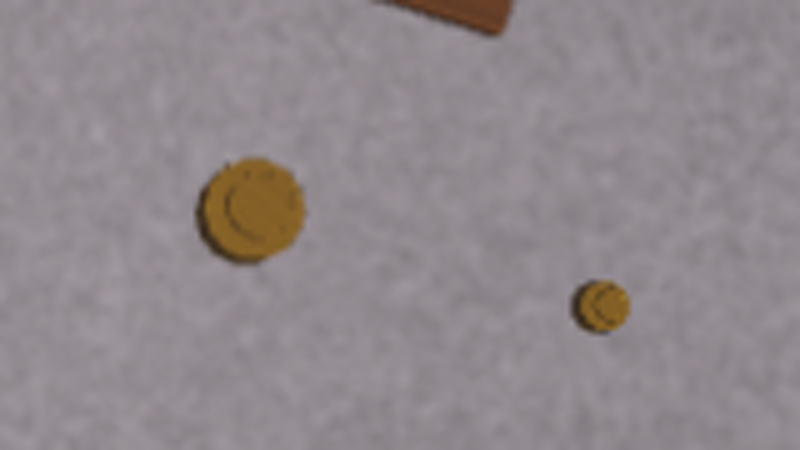

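View pics/crow.png

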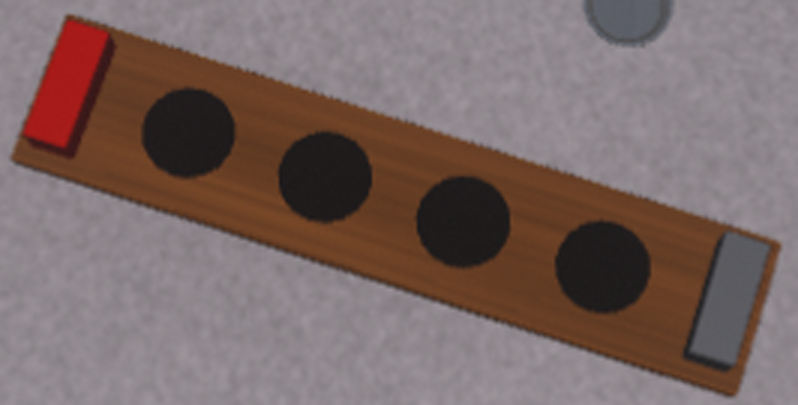

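The crops show the red block at left and the pads at full-image pixels (257.7,199.2), (303.3,214), (349.3,229) and (395.8,244). The weight body-tops are near (192,306.2), (252.4,321.2), (391,322) and (460.8,341.3). I'll refine these with both cameras.

```bash
cat > fit.py <<'E'
from h import *
from scipy.optimize import minimize
DIM={"w500":(.021,.046,.013,.066),"w200":(.016,.034,.010,.050),"w100":(.012,.026,.0075,.038),"w020":(.008,.018,.005,.027)}
def brass(d):
    hsv=cv2.cvtColor(d["color"],cv2.COLOR_RGB2HSV)
    return ((hsv[...,0]>=12)&(hsv[...,0]<=28)&(hsv[...,1]>110)).astype(np.uint8)
def sil(d,x,y,name,z0,k=8,win=None):
    r,h,rk,H=DIM[name]; m=np.zeros(((win[3]-win[1])*k,(win[2]-win[0])*k),np.uint8)
    for rings in ([circ(x,y,z0,r),circ(x,y,z0+h,r)],[circ(x,y,z0+h,rk*.75),circ(x,y,z0+h+(H-h)*.5,rk),circ(x,y,z0+H,rk*.8)]):
        P=proj(d,np.vstack(rings)); P=(P+0.5-[win[0],win[1]])*k
        cv2.fillConvexPoly(m,cv2.convexHull(P.astype(np.int32)),1)
    return cv2.resize(m.astype(np.float32),None,fx=1/k,fy=1/k,interpolation=cv2.INTER_AREA)
def fit(d,name,x0,y0,z0=0.):
    c=proj(d,[[x0,y0,z0+.02]])[0].astype(int); w=45
    win=(max(c[0]-w,0),max(c[1]-w,0),min(c[0]+w,640),min(c[1]+w,480))
    M=brass(d)[win[1]:win[3],win[0]:win[2]].astype(np.float32)
    f=lambda p: float((np.abs(sil(d,p[0],p[1],name,z0,win=win)-M)).sum())
    r=minimize(f,[x0,y0],method="Nelder-Mead",options=dict(initial_simplex=[[x0,y0],[x0+.006,y0],[x0,y0+.006]],xatol=1e-4,fatol=.05))
    return r.x,r.fun,M.sum()
E
python3 - <<'E'
from fit import *
top,sc=load("top.npz"),load("scene.npz")
W={"w100":(192,306.2),"w500":(252.4,321.2),"w200":(391,322),"w020":(460.8,341.3)}
for n,uv in W.items():
    p=onplane(top,uv,DIM[n][1])
    print(n,p[:2],"top",fit(top,n,*p[:2]),"scene",fit(sc,n,*p[:2]),"scene px",proj(sc,[[p[0],p[1],0]])[0])
print("crucible",onplane(top,(324.5,309.5),.036))
P=[]
for uv in [(257.7,199.2),(303.3,214),(349.3,229),(395.8,244)]:
    P.append(onplane(top,uv,.014)[:2])
P=np.array(P);print(P,np.linalg.norm(np.diff(P,axis=0),axis=1))
# scene pads
g=cv2.cvtColor(sc["color"],cv2.COLOR_RGB2GRAY)
for d,nm in ((top,"top"),(sc,"scene")):
    m=(d["color"].max(2)<50).astype(np.uint8)
    n,l,s,c=cv2.connectedComponentsWithStats(m)
    for i in range(1,n):
        if s[i,4]>150: print(nm,c[i],s[i,4],onplane(d,c[i],.014)[:2])
for r in [(53,90)]: pass
print("red",onplane(top,(195+68/3,155+85/3),.038),"grey",onplane(top,(195+732/3,155+297/3),.038))
E
```

```text
w100 [0.4429 0.2119] top (array([0.4434, 0.2142]), np.float64(49.484375), np.float32(185.0)) scene (array([0.4404, 0.2098]), np.float64(428.171875), np.float32(662.0)) scene px [484.438  322.5164]
w500 [0.4304 0.1103] top (array([0.4317, 0.1117]), np.float64(109.625), np.float32(669.0)) scene (array([0.4263, 0.106 ]), np.float64(329.75), np.float32(1236.0)) scene px [443.9513 280.9604]
w200 [ 0.4563 -0.1029] top (array([ 0.4579, -0.1019]), np.float64(67.140625), np.float32(354.0)) scene (array([ 0.4524, -0.1076]), np.float64(438.78125), np.float32(779.0)) scene px [351.1585 220.418 ]
w020 [ 0.4404 -0.2173] top (array([ 0.4417, -0.2176]), np.float64(21.890625), np.float32(84.0)) scene (array([ 0.4377, -0.2242]), np.float64(635.859375), np.float32(656.0)) scene px [323.7337 189.1551]
crucible [0.4629 0.0024 0.036 ]
[[ 0.6325  0.1354]
 [ 0.6165  0.0569]
 [ 0.6006 -0.0214]
 [ 0.5848 -0.0997]] [0.0802 0.0799 0.0799]
top [129.3957  76.3529] 374 [0.8275 0.3939]
top [257.4472 198.8278] 691 [0.6331 0.1359]
top [302.8594 213.5837] 711 [0.6172 0.0577]
top [348.982  228.4157] 724 [ 0.6015 -0.0208]
top [395.3738 243.4652] 733 [ 0.5856 -0.0989]
scene [575.4617  97.957 ] 9356 [-0.3003 -0.224 ]
scene [140.3457 109.0823] 243 [ 0.619  -0.7617]
scene [274.389  214.9626] 401 [ 0.5683 -0.1733]
scene [286.4864 238.5705] 440 [ 0.5849 -0.1012]
scene [302.5752 267.0695] 532 [ 0.6008 -0.0226]
scene [320.9291 299.5747] 649 [0.6169 0.0561]
scene [343.0644 335.1702] 652 [0.6301 0.1333]
red [0.645  0.2007 0.038 ] grey [ 0.572  -0.1675  0.038 ]
```

Run:
```python
from fit import *
top,sc=load("top.npz"),load("scene.npz")
# overlay of model outlines, top manual estimate
W={"w100":(.4429,.2119),"w500":(.4304,.1103),"w200":(.4563,-.1029),"w020":(.4404,-.2173)}
tiles=[]
for n,(x,y) in W.items():
    row=[]
    for d in (top,sc):
        c=proj(d,[[x,y,.015]])[0].astype(int); k=8;h=24
        t=cv2.resize(d["color"][c[1]-h:c[1]+h,c[0]-h:c[0]+h,::-1],None,fx=k,fy=k,interpolation=cv2.INTER_NEAREST)
        r,hh,rk,H=DIM[n]
        for z,rr,col in ((0,r,(255,0,0)),(hh,r,(0,255,0)),(H,rk*.75,(0,0,255))):
            P=(proj(d,circ(x,y,z,rr))-c+h+.5)*k
            cv2.polylines(t,[P.astype(np.int32)],True,col,1)
        row.append(cv2.resize(t,(300,300)) if False else t[42:342,42:342] if n!="w500" else t[42:342,42:342])
    tiles.append(np.vstack(row))
o=np.hstack(tiles); print(o.shape)
cv2.imwrite("pics/ov.png",cv2.resize(o,(800,400),interpolation=cv2.INTER_AREA))
```

```text
(600, 1200, 3)
```

View pics/ov.png

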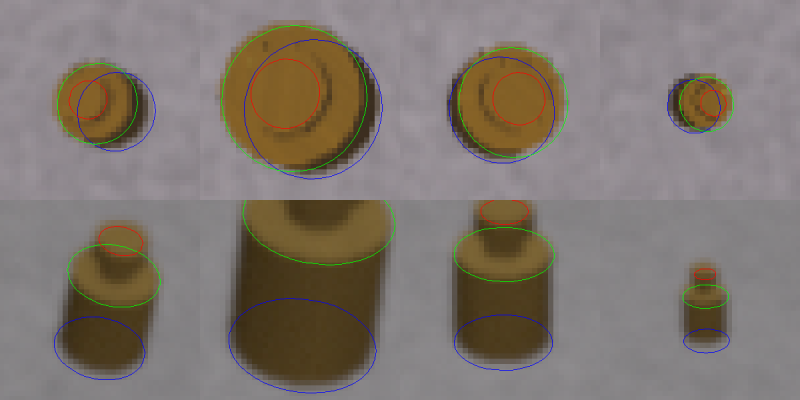

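The top overlay fits to within about half a pixel and the scene overlay to about 1 px (roughly 2 mm). Pad spacing comes out at 80 mm and red sits 68 mm from the first pad, so the measurements are consistent. Next I'll work out the tool axes and the first move.

```bash
cat > plan.py <<'E'
from h import *
from cell import arm
from scipy.spatial.transform import Rotation as Ro
PADS=np.array([[.6316,.1348],[.6170,.0569],[.6010,-.0217],[.5851,-.1001]])
W={"w100":(.4432,.2125),"w500":(.4310,.1110),"w200":(.4568,-.1025),"w020":(.4408,-.2173)}
def state():
    s=arm.sense(); R=Ro.from_rotvec(s["orientation"]).as_matrix()
    print("t %.2f"%s["clock"],"p",s["ee_pos"],"w %.4f"%s["width"],"F",np.array(s["ft_force"]),"q",np.array(s["qpos"]))
    return s,R
def delta(R,p,q): return R.T@(np.array(q)-np.array(p))
def rollto(R,v):
    # roll about tool y making tool x align with world dir v
    x,y,z=R[:,0],R[:,1],R[:,2]; v=np.r_[v,0.]
    # rot about y by a: x -> x cos a - z sin a
    a=np.arctan2(-(z@v),x@v); return a, (a+np.pi)%(2*np.pi)-np.pi if abs(a)<1e-9 else a-np.sign(a)*np.pi
E
python3 - <<'E'
from plan import *
s,R=state(); print(R)
u=PADS[0]-PADS[3]; print(u,np.linalg.norm(u)/3); u/=np.linalg.norm(u); v=np.array([u[1],-u[0]]); print(u,v)
print("roll",rollto(R,v), "red pred",PADS[0]+.068*u)
print(delta(R,s["ee_pos"],[*W["w500"],.15]))
E
```

```text
t 0.20 p [0.2105 0.5615 0.237 ] w 0.0930 F [-0.4696 -0.4418  0.4988] q [ 1.1266  0.1309  1.4889  0.      1.523  -0.0854]
[[ 0.3512 -0.0005 -0.9363]
 [ 0.9363 -0.001   0.3512]
 [-0.0012 -1.      0.0001]]
[0.0465 0.2349] 0.07981942119559626
[0.1942 0.981 ] [ 0.981  -0.1942]
roll (np.float64(1.4074117812637987), np.float64(-1.7341808723259944)) red pred [0.6448 0.2015]
[-0.3443  0.0873 -0.3647]
```

>>> play_rows --deltas '[{"gripper":0.08,"xyz":[-0.034,0.009,-0.036],"roll":0.1},{"gripper":0.08,"xyz":[-0.3443,0.087,-0.3647],"roll":1.407},{"gripper":0.08,"xyz":[-0.3443,0.087,-0.3647],"roll":1.407},{"gripper":0.08,"xyz":[-0.3443,0.087,-0.3647],"roll":1.407},{"gripper":0.08,"xyz":[-0.3443,0.087,-0.3647],"roll":1.407},{"gripper":0.08,"xyz":[-0.3443,0.087,-0.3647],"roll":1.407},{"gripper":0.08,"xyz":[-0.3443,0.087,-0.3647],"roll":1.407},{"gripper":0.08,"xyz":[-0.3443,0.087,-0.3647],"roll":1.407},{"gripper":0.08,"xyz":[-0.3443,0.087,-0.3647],"roll":1.407},{"gripper":0.08,"xyz":[-0.3443,0.087,-0.3647],"roll":1.407},{"gripper":0.08,"xyz":[-0.3443,0.087,-0.3647],"roll":1.407},{"gripper":0.08,"xyz":[-0.3443,0.087,-0.3647],"roll":1.407},{"gripper":0.08,"xyz":[-0.3443,0.087,-0.3647],"roll":1.407},{"gripper":0.08,"xyz":[-0.3443,0.087,-0.3647],"roll":1.407},{"gripper":0.08,"xyz":[-0.3443,0.087,-0.3647],"roll":1.407},{"gripper":0.08,"xyz":[-0.3443,0.087,-0.3647],"roll":1.407},{"gripper":0.08,"xyz":[-0.3443,0.087,-0.3647],"roll":1.407},{"gripper":0.08,"xyz":[-0.3443,0.087,-0.3647],"roll":1.407},{"gripper":0.08,"xyz":[-0.3443,0.087,-0.3647],"roll":1.407}]' --squeeze 30

```text
clock: 1.78
ee_pos: [0.431, 0.1124, 0.1509]
orientation: [-1.565, 0.151, -0.152]
ft_force: [0.5, -0.1, 0.3]
width: 0.08
```

Run:
```python
from plan import *
from cell import cams
s,R=state(); print(R); print("d",delta(R,s["ee_pos"],[*W["w500"],.035]),"q6roll",rollto(R,(.981,-.1942)))
for n in ("top","scene"):
    d=cams.get_image(n); save(d,n+"1.npz"); cv2.imwrite(f"pics/{n}1.png",d["color"][:,:,::-1])
```

```text
t 1.78 p [0.431  0.1124 0.1509] w 0.0800 F [ 0.4583 -0.0775  0.3331] q [ 0.1399 -0.243   2.0076  0.0001  1.3766  0.3327]
[[ 0.9815  0.0004  0.1916]
 [-0.1916  0.0001  0.9815]
 [ 0.0003 -1.      0.0002]]
d [ 0.0002  0.1159 -0.0014] q6roll (np.float64(0.0026276970819764135), np.float64(-3.1389649565078166))
```

View pics/top1.png

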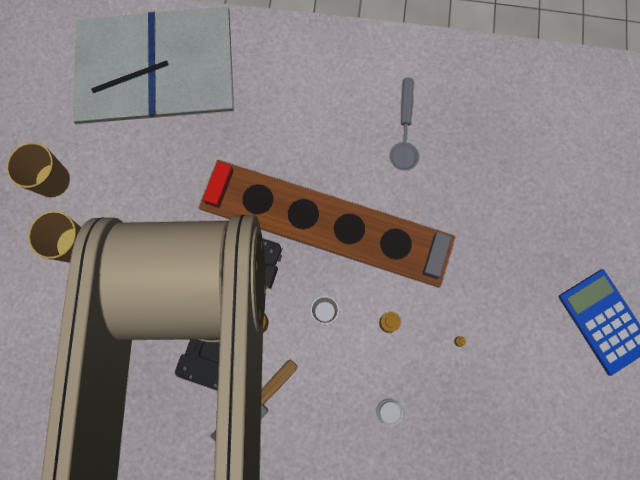

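View pics/scene1.png

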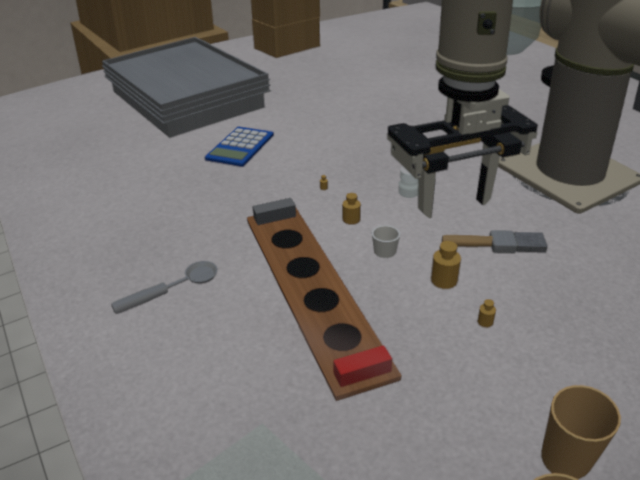

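The gripper hangs over w500, with the fingers at scene (427,195) and (486,185) and w500 at (446,268). The path down is clear, so I'll descend and grip.

>>> play_rows --deltas '[{"gripper":0.08,"xyz":[0,0.03,-0.001],"roll":0},{"gripper":0.08,"xyz":[0,0.06,-0.001],"roll":0},{"gripper":0.08,"xyz":[0,0.09,-0.001],"roll":0},{"gripper":0.08,"xyz":[0,0.11,-0.001],"roll":0},{"gripper":0.08,"xyz":[0,0.116,-0.001],"roll":0},{"gripper":0.08,"xyz":[0,0.116,-0.001],"roll":0},{"gripper":0.03,"xyz":[0,0.116,-0.001],"roll":0},{"gripper":0.03,"xyz":[0,0.116,-0.001],"roll":0},{"gripper":0.03,"xyz":[0,0.116,-0.001],"roll":0},{"gripper":0.03,"xyz":[0,0.116,-0.001],"roll":0},{"gripper":0.03,"xyz":[0,0.116,-0.001],"roll":0},{"gripper":0.03,"xyz":[0,0.116,-0.001],"roll":0},{"gripper":0.03,"xyz":[0,0.116,-0.001],"roll":0},{"gripper":0.03,"xyz":[0,0.116,-0.001],"roll":0}]' --squeeze 30

```text
clock: 3.05
ee_pos: [0.4315, 0.1104, 0.0351]
orientation: [-1.565, 0.152, -0.154]
ft_force: [-1.3, -0.4, 5.0]
width: 0.0416
```

Run:
```python
from plan import *
from cell import cams
s,R=state(); print(s["orientation"])
for n in ("scene",):
    d=cams.get_image(n); save(d,n+"2.npz"); 
    cv2.imwrite(f"pics/{n}2.png",cv2.resize(d["color"][120:330,330:600,::-1],None,fx=2.9,fy=2.8,interpolation=cv2.INTER_CUBIC))
```

```text
t 3.05 p [0.4315 0.1104 0.0351] w 0.0416 F [-1.2855 -0.3968  4.9527] q [ 0.1353 -0.0863  2.0989 -0.      1.1282  0.3303]
[-1.5652  0.1524 -0.1537]
```

View pics/scene2.png

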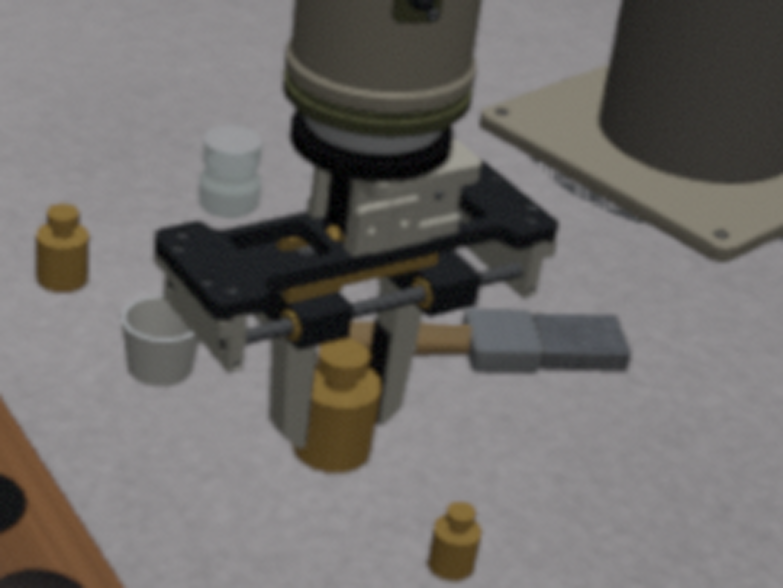

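Gripped at width 41.6 mm. Next I'll lift it and carry it over the pad beside the red block.

>>> play_rows --deltas '[{"gripper":0.03,"xyz":[0,-0.015,0],"roll":0},{"gripper":0.03,"xyz":[0,-0.04,0],"roll":0},{"gripper":0.03,"xyz":[0,-0.07,0],"roll":0},{"gripper":0.03,"xyz":[0,-0.095,0],"roll":0},{"gripper":0.03,"xyz":[0.015,-0.1,0.005],"roll":0},{"gripper":0.03,"xyz":[0.04,-0.1,0.013],"roll":0},{"gripper":0.03,"xyz":[0.07,-0.1,0.023],"roll":0},{"gripper":0.03,"xyz":[0.1,-0.1,0.033],"roll":0},{"gripper":0.03,"xyz":[0.13,-0.1,0.043],"roll":0},{"gripper":0.03,"xyz":[0.16,-0.1,0.052],"roll":0},{"gripper":0.03,"xyz":[0.18,-0.1,0.059],"roll":0},{"gripper":0.03,"xyz":[0.1917,-0.1,0.0623],"roll":0},{"gripper":0.03,"xyz":[0.1917,-0.1,0.0623],"roll":0},{"gripper":0.03,"xyz":[0.1917,-0.1,0.0623],"roll":0},{"gripper":0.03,"xyz":[0.1917,-0.1,0.0623],"roll":0},{"gripper":0.03,"xyz":[0.1917,-0.1,0.0623],"roll":0}]' --squeeze 30

```text
clock: 4.43
ee_pos: [0.6299, 0.1343, 0.134]
orientation: [-1.566, 0.154, -0.152]
ft_force: [-0.4, -0.5, -4.9]
width: 0.0415
```

Run:
```python
from plan import *
from cell import cams
s,R=state(); p=s["ee_pos"]
print("d to pad",delta(R,p,[*PADS[0],.050]))
d=cams.get_image("scene"); save(d,"scene3.npz")
# expected weight outline if centred under TCP, underside at p.z-0.035
im=d["color"][:,:,::-1].copy()
c=proj(d,[[p[0],p[1],p[2]-.02]])[0].astype(int); h=50;k=6
t=cv2.resize(im[c[1]-h:c[1]+h,c[0]-h:c[0]+h],None,fx=k,fy=k,interpolation=cv2.INTER_CUBIC)
for z,r in ((0,.021),(.046,.021),(.066,.01)):
    P=(proj(d,circ(p[0],p[1],p[2]-.0351+z,r))-c+h+.5)*k
    cv2.polylines(t,[P.astype(np.int32)],True,(0,255,0),1)
for i in range(4):
    P=(proj(d,circ(*PADS[i],.014,.026))-c+h+.5)*k
    cv2.polylines(t,[P.astype(np.int32)],True,(255,0,255),1)
cv2.imwrite("pics/s3.png",t)
```

```text
t 4.43 p [0.6299 0.1343 0.134 ] w 0.0415 F [-0.3831 -0.4594 -4.8526] q [0.1305 0.3155 1.4671 0.     1.3607 0.3253]
d to pad [0.0017 0.084  0.0009]
```

View pics/s3.png

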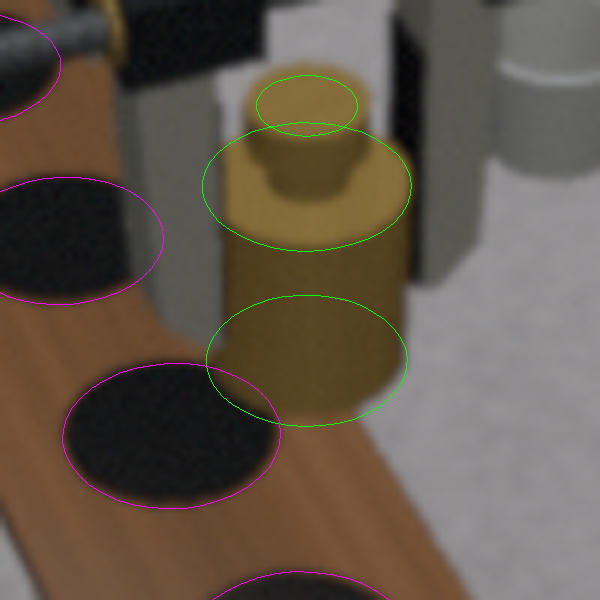

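w500 hangs upright within 1–2 px of the predicted outline, and wrist load is 4.9 N, which matches 520 g. I'll lower it now.

>>> play_rows --deltas '[{"gripper":0.03,"xyz":[0.001,0.025,0.001],"roll":0},{"gripper":0.03,"xyz":[0.001,0.05,0.001],"roll":0},{"gripper":0.03,"xyz":[0.001,0.07,0.001],"roll":0},{"gripper":0.03,"xyz":[0.001,0.08,0.001],"roll":0},{"gripper":0.03,"xyz":[0.001,0.084,0.001],"roll":0},{"gripper":0.03,"xyz":[0.001,0.084,0.001],"roll":0},{"gripper":0.03,"xyz":[0.001,0.084,0.001],"roll":0}]' --squeeze 30

```text
clock: 5.07
ee_pos: [0.633, 0.1353, 0.0519]
orientation: [-1.565, 0.152, -0.154]
ft_force: [0.5, 0.1, -5.0]
width: 0.0412
```

Run:
```python
from plan import *
s,R=state(); p=s["ee_pos"]
print("d",delta(R,p,[*PADS[0],.049]))
```

```text
t 5.07 p [0.633  0.1353 0.0519] w 0.0412 F [ 0.5451  0.1384 -4.9928] q [0.1314 0.4054 1.514  0.     1.2205 0.3263]
d [-0.0013  0.0029 -0.0007]
```

>>> play_rows --deltas '[{"gripper":0.03,"xyz":[-0.001,0.002,-0.0005],"roll":0},{"gripper":0.03,"xyz":[-0.001,0.003,-0.0005],"roll":0},{"gripper":0.03,"xyz":[-0.001,0.003,-0.0005],"roll":0},{"gripper":0.03,"xyz":[-0.001,0.003,-0.0005],"roll":0}]' --squeeze 30

```text
clock: 5.4
ee_pos: [0.6322, 0.1349, 0.0491]
orientation: [-1.565, 0.151, -0.155]
ft_force: [-2.0, 0.5, 4.2]
width: 0.0416
```

w500 is on the pad (force now +4 N). I'll open the fingers and rise.

>>> play_rows --deltas '[{"gripper":0.065,"xyz":[0,0,0],"roll":0},{"gripper":0.065,"xyz":[0,0,0],"roll":0},{"gripper":0.065,"xyz":[0,0,0],"roll":0},{"gripper":0.065,"xyz":[0,0,0],"roll":0},{"gripper":0.065,"xyz":[0,-0.015,0],"roll":0},{"gripper":0.065,"xyz":[0,-0.04,0],"roll":0},{"gripper":0.065,"xyz":[0,-0.07,0],"roll":0},{"gripper":0.065,"xyz":[0,-0.1,0],"roll":0},{"gripper":0.065,"xyz":[0,-0.11,0],"roll":0},{"gripper":0.065,"xyz":[0,-0.11,0],"roll":0}]'

```text
clock: 6.23
ee_pos: [0.6341, 0.1353, 0.1633]
orientation: [-1.563, 0.147, -0.159]
ft_force: [0.7, -0.0, 0.1]
width: 0.065
```

Run:
```python
from plan import *
from cell import cams
s,R=state(); p=s["ee_pos"]
print("d w200",delta(R,p,[*W["w200"],.14]))
d=cams.get_image("scene"); save(d,"scene4.npz")
c=proj(d,[[*PADS[0],.03]])[0].astype(int); h=50;k=6
t=cv2.resize(d["color"][c[1]-h:c[1]+h,c[0]-h:c[0]+h,::-1],None,fx=k,fy=k,interpolation=cv2.INTER_CUBIC)
for z,r,col in ((0.014,.021,(0,255,0)),(.06,.021,(0,255,0)),(.014,.026,(255,0,255))):
    P=(proj(d,circ(*PADS[0],z,r))-c+h+.5)*k
    cv2.polylines(t,[P.astype(np.int32)],True,col,1)
cv2.imwrite("pics/s4.png",t)
```

```text
t 6.23 p [0.6341 0.1353 0.1633] w 0.0650 F [ 0.6608 -0.0288  0.1373] q [0.1311 0.294  1.4379 0.0001 1.4013 0.326 ]
d w200 [-0.128   0.0216 -0.2677]
```

View pics/s4.png

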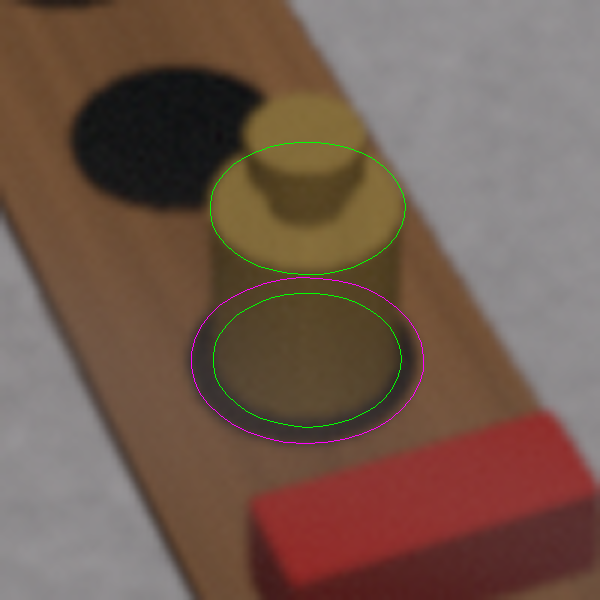

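w500 stands upright on the red-side pad with rubber visible all round, and the offset is about 1–2 mm. Next is w200.

>>> play_rows --deltas '[{"gripper":0.065,"xyz":[-0.008,0.001,-0.017],"roll":0},{"gripper":0.065,"xyz":[-0.022,0.004,-0.046],"roll":0},{"gripper":0.065,"xyz":[-0.038,0.007,-0.08],"roll":0},{"gripper":0.065,"xyz":[-0.054,0.01,-0.114],"roll":0},{"gripper":0.065,"xyz":[-0.071,0.013,-0.148],"roll":0},{"gripper":0.065,"xyz":[-0.087,0.016,-0.182],"roll":0},{"gripper":0.065,"xyz":[-0.103,0.019,-0.216],"roll":0},{"gripper":0.065,"xyz":[-0.117,0.02,-0.245],"roll":0},{"gripper":0.065,"xyz":[-0.126,0.021,-0.263],"roll":0},{"gripper":0.065,"xyz":[-0.128,0.022,-0.268],"roll":0},{"gripper":0.065,"xyz":[-0.128,0.022,-0.268],"roll":0},{"gripper":0.065,"xyz":[-0.128,0.022,-0.268],"roll":0},{"gripper":0.065,"xyz":[-0.128,0.05,-0.268],"roll":0},{"gripper":0.065,"xyz":[-0.128,0.08,-0.268],"roll":0},{"gripper":0.065,"xyz":[-0.128,0.11,-0.268],"roll":0},{"gripper":0.065,"xyz":[-0.128,0.125,-0.268],"roll":0},{"gripper":0.065,"xyz":[-0.128,0.13,-0.268],"roll":0},{"gripper":0.065,"xyz":[-0.128,0.13,-0.268],"roll":0},{"gripper":0.065,"xyz":[-0.128,0.13,-0.268],"roll":0}]'

```text
clock: 7.87
ee_pos: [0.4546, -0.1027, 0.0282]
orientation: [-1.565, 0.152, -0.152]
ft_force: [-0.4, -0.0, 0.3]
width: 0.0648
```

Run:
```python
from plan import *
from cell import cams
s,R=state(); p=s["ee_pos"]
print("d w200",delta(R,p,[*W["w200"],.028]))
d=cams.get_image("scene"); save(d,"scene5.npz")
cv2.imwrite("pics/s5.png",cv2.resize(d["color"][110:300,250:500,::-1],None,fx=3,fy=3,interpolation=cv2.INTER_CUBIC))
```

```text
t 7.87 p [ 0.4546 -0.1027  0.0282] w 0.0648 F [-0.3532 -0.0253  0.2752] q [-0.3324 -0.0153  2.0453  0.0002  1.1113 -0.1386]
d w200 [0.0022 0.0002 0.0006]
```

View pics/s5.png

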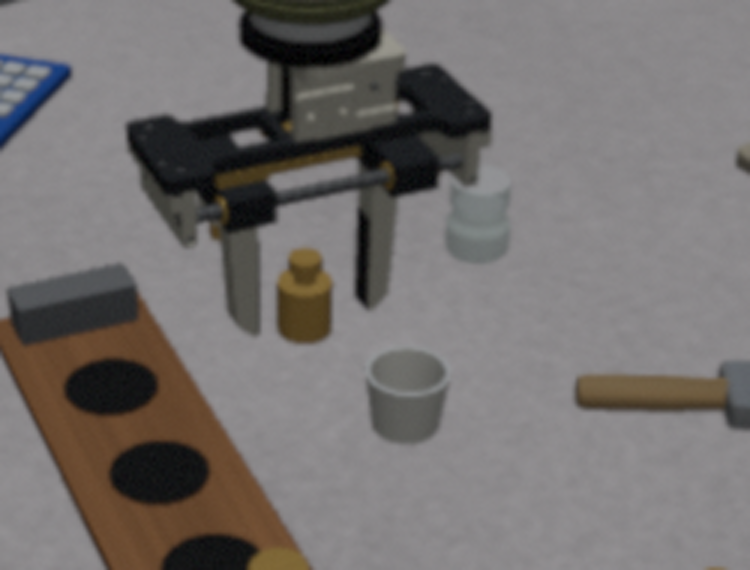

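The fingers straddle w200. I'll centre by 2 mm, close and lift.

>>> play_rows --deltas '[{"gripper":0.065,"xyz":[0.002,0,0.0005],"roll":0},{"gripper":0.02,"xyz":[0.002,0,0.0005],"roll":0},{"gripper":0.02,"xyz":[0.002,0,0.0005],"roll":0},{"gripper":0.02,"xyz":[0.002,0,0.0005],"roll":0},{"gripper":0.02,"xyz":[0.002,0,0.0005],"roll":0},{"gripper":0.02,"xyz":[0.002,0,0.0005],"roll":0},{"gripper":0.02,"xyz":[0.002,0,0.0005],"roll":0},{"gripper":0.02,"xyz":[0.002,0,0.0005],"roll":0},{"gripper":0.02,"xyz":[0.002,-0.015,0.0005],"roll":0},{"gripper":0.02,"xyz":[0.002,-0.04,0.0005],"roll":0},{"gripper":0.02,"xyz":[0.002,-0.07,0.0005],"roll":0},{"gripper":0.02,"xyz":[0.002,-0.1,0.0005],"roll":0},{"gripper":0.02,"xyz":[0.002,-0.11,0.0005],"roll":0},{"gripper":0.02,"xyz":[0.002,-0.11,0.0005],"roll":0}]' --squeeze 25

```text
clock: 9.08
ee_pos: [0.4579, -0.1039, 0.1405]
orientation: [-1.567, 0.149, -0.158]
ft_force: [0.3, 0.2, -0.8]
width: 0.0314
```

Run:
```python
from plan import *
s,R=state(); p=s["ee_pos"]
print("d P2",delta(R,p,[*PADS[1],.138]), R[:,0],R[:,2])
```

```text
t 9.08 p [ 0.4579 -0.1039  0.1405] w 0.0314 F [ 0.3498  0.2276 -0.7819] q [-0.3323 -0.1666  1.9616  0.      1.3409 -0.1373]
d P2 [0.125  0.0031 0.1885] [ 0.981  -0.1938  0.0056] [ 0.1938  0.981  -0.0008]
```

>>> play_rows --deltas '[{"gripper":0.02,"xyz":[0.01,0,0.015],"roll":0},{"gripper":0.02,"xyz":[0.028,0,0.042],"roll":0},{"gripper":0.02,"xyz":[0.048,0,0.072],"roll":0},{"gripper":0.02,"xyz":[0.068,0,0.102],"roll":0},{"gripper":0.02,"xyz":[0.088,0,0.132],"roll":0},{"gripper":0.02,"xyz":[0.106,0,0.159],"roll":0},{"gripper":0.02,"xyz":[0.12,0,0.18],"roll":0},{"gripper":0.02,"xyz":[0.1255,0,0.188],"roll":0},{"gripper":0.02,"xyz":[0.1255,0,0.188],"roll":0},{"gripper":0.02,"xyz":[0.1255,0,0.188],"roll":0},{"gripper":0.02,"xyz":[0.1255,0.025,0.188],"roll":0},{"gripper":0.02,"xyz":[0.1255,0.055,0.188],"roll":0},{"gripper":0.02,"xyz":[0.1255,0.075,0.188],"roll":0},{"gripper":0.02,"xyz":[0.1255,0.085,0.188],"roll":0},{"gripper":0.02,"xyz":[0.1255,0.085,0.188],"roll":0},{"gripper":0.02,"xyz":[0.1255,0.085,0.188],"roll":0},{"gripper":0.02,"xyz":[0.1255,0.085,0.188],"roll":0}]'

```text
clock: 10.5
ee_pos: [0.6164, 0.0564, 0.0544]
orientation: [-1.565, 0.152, -0.155]
ft_force: [0.8, -0.4, -1.0]
width: 0.0314
```

```bash
cat > chk.py <<'E'
import sys
from plan import *
from cell import cams
from fit import DIM
name,i,off,f=sys.argv[1],int(sys.argv[2]),float(sys.argv[3]),sys.argv[4]
s,R=state(); p=s["ee_pos"]
print("d pad",delta(R,p,[*PADS[i],.014+off]))
d=cams.get_image("scene"); save(d,f+".npz")
r,hh,rk,H=DIM[name]
c=proj(d,[[*PADS[i],.03]])[0].astype(int); h=45;k=6
t=cv2.resize(d["color"][c[1]-h:c[1]+h,c[0]-h:c[0]+h,::-1],None,fx=k,fy=k,interpolation=cv2.INTER_CUBIC)
z0=p[2]-off
for x,y,z,rr,col in ((p[0],p[1],z0,r,(0,255,0)),(p[0],p[1],z0+hh,r,(0,255,0)),(p[0],p[1],z0+H,rk*.75,(0,255,0)),(*PADS[i],.014,.026,(255,0,255))):
    P=(proj(d,circ(x,y,z,rr))-c+h+.5)*k
    cv2.polylines(t,[P.astype(np.int32)],True,col,1)
cv2.imwrite(f"pics/{f}.png",t)
E
python3 chk.py w200 1 .028 s6
```

```text
t 10.50 p [0.6164 0.0564 0.0544] w 0.0314 F [ 0.8252 -0.3583 -1.0351] q [ 0.0086  0.3326  1.6012 -0.0001  1.2054  0.2042]
d pad [0.0005 0.0124 0.0006]
```

View pics/s6.png

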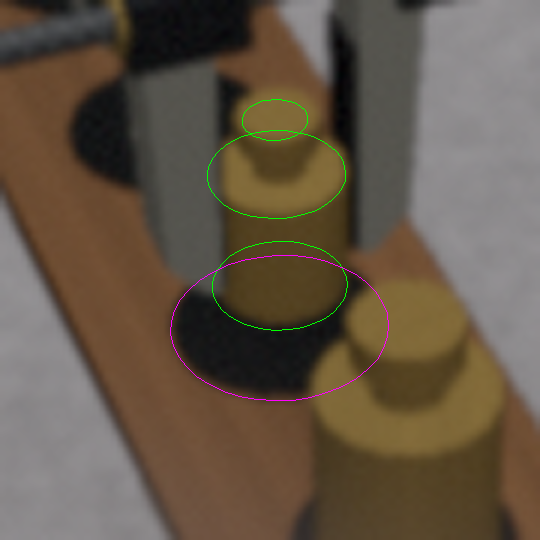

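w200 hangs upright over the second pad with its outline within about 1 px. I'll lower and release it.

>>> play_rows --deltas '[{"gripper":0.02,"xyz":[0.001,0.006,0.001],"roll":0},{"gripper":0.02,"xyz":[0.001,0.011,0.001],"roll":0},{"gripper":0.02,"xyz":[0.001,0.0125,0.001],"roll":0},{"gripper":0.02,"xyz":[0.001,0.0125,0.001],"roll":0},{"gripper":0.02,"xyz":[0.001,0.0125,0.001],"roll":0},{"gripper":0.02,"xyz":[0.001,0.0125,0.001],"roll":0}]'

```text
clock: 11.05
ee_pos: [0.6177, 0.0578, 0.0413]
orientation: [-1.565, 0.151, -0.155]
ft_force: [-1.2, -0.2, 6.1]
width: 0.0313
```

>>> play_rows --deltas '[{"gripper":0.055,"xyz":[0,0,0],"roll":0},{"gripper":0.055,"xyz":[0,0,0],"roll":0},{"gripper":0.055,"xyz":[0,0,0],"roll":0},{"gripper":0.055,"xyz":[0,0,0],"roll":0},{"gripper":0.055,"xyz":[0,-0.015,0],"roll":0},{"gripper":0.055,"xyz":[0,-0.04,0],"roll":0},{"gripper":0.055,"xyz":[0,-0.07,0],"roll":0},{"gripper":0.055,"xyz":[0,-0.1,0],"roll":0},{"gripper":0.055,"xyz":[0,-0.11,0],"roll":0},{"gripper":0.055,"xyz":[0,-0.11,0],"roll":0}]'

```text
clock: 11.88
ee_pos: [0.619, 0.0578, 0.1542]
orientation: [-1.565, 0.148, -0.158]
ft_force: [0.4, 0.0, 0.6]
width: 0.055
```

Run:
```python
from plan import *
from cell import cams
s,R=state(); p=s["ee_pos"]
print("d w100",delta(R,p,[*W["w100"],.14]))
d=cams.get_image("scene"); save(d,"scene7.npz")
c=proj(d,[[*PADS[1],.03]])[0].astype(int); h=50;k=6
t=cv2.resize(d["color"][c[1]-h:c[1]+h,c[0]-h:c[0]+h,::-1],None,fx=k,fy=k,interpolation=cv2.INTER_CUBIC)
for z,r,col in ((0.014,.016,(0,255,0)),(.048,.016,(0,255,0)),(.014,.026,(255,0,255))):
    P=(proj(d,circ(*PADS[1],z,r))-c+h+.5)*k
    cv2.polylines(t,[P.astype(np.int32)],True,col,1)
cv2.imwrite("pics/s7.png",t)
```

```text
t 11.88 p [0.619  0.0578 0.1542] w 0.0550 F [0.3953 0.0113 0.582 ] q [0.0106 0.233  1.5271 0.     1.3748 0.2056]
d w100 [-0.2025  0.013   0.1177]
```

View pics/s7.png

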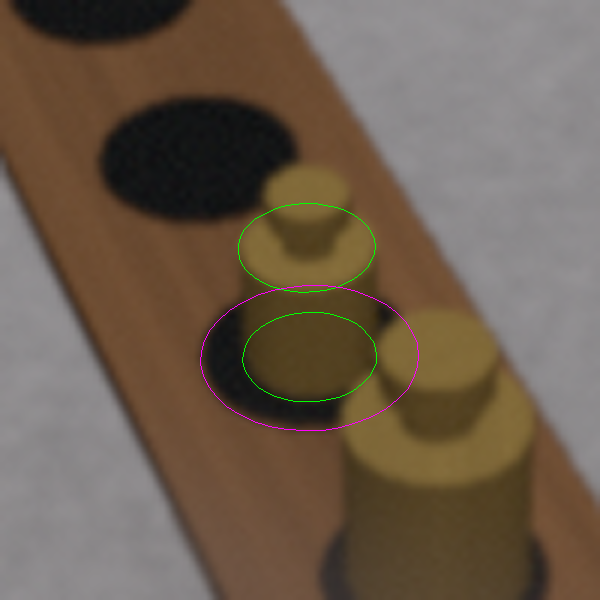

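w200 is centred on the second pad to within about 1 mm. Next is w100.

>>> play_rows --deltas '[{"gripper":0.05,"xyz":[-0.012,0.001,0.007],"roll":0},{"gripper":0.05,"xyz":[-0.04,0.003,0.023],"roll":0},{"gripper":0.05,"xyz":[-0.07,0.005,0.041],"roll":0},{"gripper":0.05,"xyz":[-0.1,0.007,0.058],"roll":0},{"gripper":0.05,"xyz":[-0.13,0.009,0.076],"roll":0},{"gripper":0.05,"xyz":[-0.16,0.011,0.093],"roll":0},{"gripper":0.05,"xyz":[-0.185,0.012,0.108],"roll":0},{"gripper":0.05,"xyz":[-0.2,0.013,0.1165],"roll":0},{"gripper":0.05,"xyz":[-0.202,0.013,0.118],"roll":0},{"gripper":0.05,"xyz":[-0.202,0.013,0.118],"roll":0},{"gripper":0.05,"xyz":[-0.202,0.013,0.118],"roll":0},{"gripper":0.05,"xyz":[-0.202,0.04,0.118],"roll":0},{"gripper":0.05,"xyz":[-0.202,0.07,0.118],"roll":0},{"gripper":0.05,"xyz":[-0.202,0.1,0.118],"roll":0},{"gripper":0.05,"xyz":[-0.202,0.118,0.118],"roll":0},{"gripper":0.05,"xyz":[-0.202,0.123,0.118],"roll":0},{"gripper":0.05,"xyz":[-0.202,0.123,0.118],"roll":0},{"gripper":0.05,"xyz":[-0.202,0.123,0.118],"roll":0}]'

```text
clock: 13.43
ee_pos: [0.4421, 0.2122, 0.0276]
orientation: [-1.565, 0.154, -0.154]
ft_force: [0.5, -0.1, -0.2]
width: 0.0497
```

Run:
```python
from plan import *
from cell import cams
s,R=state(); p=s["ee_pos"]
print("d w100",delta(R,p,[*W["w100"],.024]))
d=cams.get_image("scene"); save(d,"scene8.npz")
cv2.imwrite("pics/s8.png",cv2.resize(d["color"][200:390,380:600,::-1],None,fx=3,fy=3,interpolation=cv2.INTER_CUBIC))
```

```text
t 13.43 p [0.4421 0.2122 0.0276] w 0.0497 F [ 0.5245 -0.0573 -0.1841] q [ 0.343   0.0514  1.9788 -0.0001  1.1111  0.539 ]
d w100 [0.001  0.0036 0.0005]
```

View pics/s8.png

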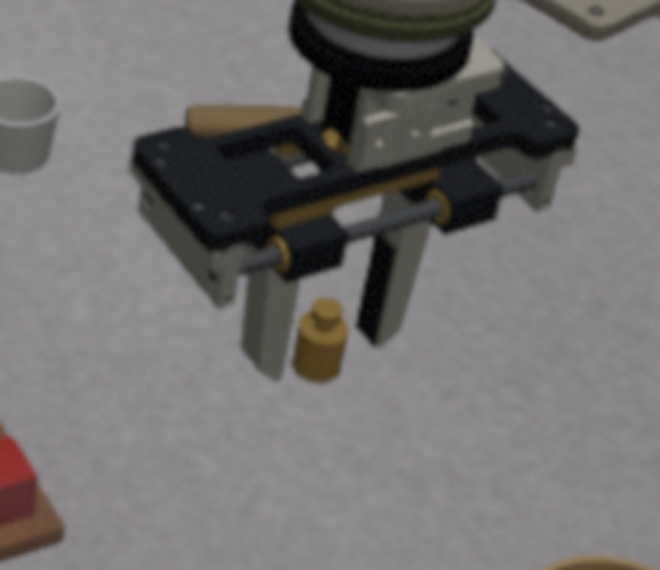

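The fingers straddle w100, about 3 mm too high. I'll lower, close and lift.

>>> play_rows --deltas '[{"gripper":0.05,"xyz":[0.001,0.0035,0.0005],"roll":0},{"gripper":0.05,"xyz":[0.001,0.0035,0.0005],"roll":0},{"gripper":0.012,"xyz":[0.001,0.0035,0.0005],"roll":0},{"gripper":0.012,"xyz":[0.001,0.0035,0.0005],"roll":0},{"gripper":0.012,"xyz":[0.001,0.0035,0.0005],"roll":0},{"gripper":0.012,"xyz":[0.001,0.0035,0.0005],"roll":0},{"gripper":0.012,"xyz":[0.001,0.0035,0.0005],"roll":0},{"gripper":0.012,"xyz":[0.001,0.0035,0.0005],"roll":0},{"gripper":0.012,"xyz":[0.001,0.0035,0.0005],"roll":0}]' --squeeze 20

```text
clock: 14.23
ee_pos: [0.4425, 0.213, 0.0238]
orientation: [-1.565, 0.153, -0.153]
ft_force: [-0.8, 0.7, 2.3]
width: 0.0237
```

Run:
```python
from plan import *
s,R=state(); p=s["ee_pos"]
print("d P3",delta(R,p,[*PADS[2],.134]))
```

```text
t 14.23 p [0.4425 0.213  0.0238] w 0.0237 F [-0.8275  0.7239  2.2562] q [0.3442 0.0596 1.9785 0.0001 1.1032 0.5392]
d P3 [ 0.201  -0.1102 -0.1995]
```

>>> play_rows --deltas '[{"gripper":0.012,"xyz":[0,-0.015,0],"roll":0},{"gripper":0.012,"xyz":[0,-0.04,0],"roll":0},{"gripper":0.012,"xyz":[0,-0.075,0],"roll":0},{"gripper":0.012,"xyz":[0.003,-0.1,-0.003],"roll":0},{"gripper":0.012,"xyz":[0.015,-0.11,-0.015],"roll":0},{"gripper":0.012,"xyz":[0.037,-0.11,-0.037],"roll":0},{"gripper":0.012,"xyz":[0.062,-0.11,-0.062],"roll":0},{"gripper":0.012,"xyz":[0.088,-0.11,-0.088],"roll":0},{"gripper":0.012,"xyz":[0.114,-0.11,-0.113],"roll":0},{"gripper":0.012,"xyz":[0.14,-0.11,-0.139],"roll":0},{"gripper":0.012,"xyz":[0.165,-0.11,-0.164],"roll":0},{"gripper":0.012,"xyz":[0.187,-0.11,-0.186],"roll":0},{"gripper":0.012,"xyz":[0.199,-0.11,-0.197],"roll":0},{"gripper":0.012,"xyz":[0.201,-0.11,-0.1995],"roll":0},{"gripper":0.012,"xyz":[0.201,-0.11,-0.1995],"roll":0},{"gripper":0.012,"xyz":[0.201,-0.08,-0.1995],"roll":0},{"gripper":0.012,"xyz":[0.201,-0.05,-0.1995],"roll":0},{"gripper":0.012,"xyz":[0.201,-0.03,-0.1995],"roll":0},{"gripper":0.012,"xyz":[0.201,-0.026,-0.1995],"roll":0},{"gripper":0.012,"xyz":[0.201,-0.026,-0.1995],"roll":0}]'

```text
clock: 15.9
ee_pos: [0.5985, -0.0203, 0.0476]
orientation: [-1.565, 0.156, -0.148]
ft_force: [-0.8, -0.0, -0.1]
width: 0.0238
```

```bash
python3 chk.py w100 2 .0238 s9
```

```text
t 15.90 p [ 0.5985 -0.0203  0.0476] w 0.0238 F [-0.8315 -0.0184 -0.0869] q [-0.1196  0.2985  1.6572  0.0003  1.1907  0.0741]
d pad [ 0.0028  0.0098 -0.0009]
```

View pics/s9.png

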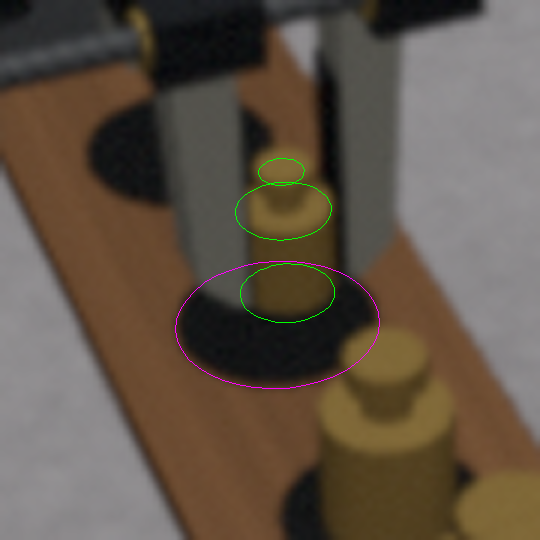

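>>> play_rows --deltas '[{"gripper":0.012,"xyz":[0.0015,0.003,-0.0005],"roll":0},{"gripper":0.012,"xyz":[0.0015,0.006,-0.0005],"roll":0},{"gripper":0.012,"xyz":[0.0015,0.007,-0.0005],"roll":0},{"gripper":0.012,"xyz":[0.0015,0.007,-0.0005],"roll":0},{"gripper":0.012,"xyz":[0.0015,0.007,-0.0005],"roll":0}]'

```text
clock: 16.37
ee_pos: [0.6025, -0.0226, 0.0431]
orientation: [-1.565, 0.153, -0.154]
ft_force: [0.3, 0.7, -1.2]
width: 0.0235
```

>>> play_rows --deltas '[{"gripper":0.012,"xyz":[-0.0012,0.003,0.0006],"roll":0},{"gripper":0.012,"xyz":[-0.0012,0.005,0.0006],"roll":0},{"gripper":0.012,"xyz":[-0.0012,0.0055,0.0006],"roll":0},{"gripper":0.012,"xyz":[-0.0012,0.0055,0.0006],"roll":0},{"gripper":0.012,"xyz":[-0.0012,0.0055,0.0006],"roll":0}]'

```text
clock: 16.78
ee_pos: [0.6013, -0.0216, 0.0377]
orientation: [-1.565, 0.153, -0.153]
ft_force: [-2.9, -0.5, 5.1]
width: 0.0233
```

w100 is on the pad (5 N contact). I'll release it and rise.

>>> play_rows --deltas '[{"gripper":0.045,"xyz":[0,0,0],"roll":0},{"gripper":0.045,"xyz":[0,0,0],"roll":0},{"gripper":0.045,"xyz":[0,0,0],"roll":0},{"gripper":0.045,"xyz":[0,0,0],"roll":0},{"gripper":0.045,"xyz":[0,-0.015,0],"roll":0},{"gripper":0.045,"xyz":[0,-0.04,0],"roll":0},{"gripper":0.045,"xyz":[0,-0.07,0],"roll":0},{"gripper":0.045,"xyz":[0,-0.09,0],"roll":0},{"gripper":0.045,"xyz":[0,-0.1,0],"roll":0},{"gripper":0.045,"xyz":[0,-0.1,0],"roll":0},{"gripper":0.045,"xyz":[0,-0.1,0],"roll":0}]'

```text
clock: 17.7
ee_pos: [0.6012, -0.0217, 0.1367]
orientation: [-1.565, 0.153, -0.153]
ft_force: [0.4, -0.3, -1.1]
width: 0.0447
```

Run:
```python
from plan import *
from cell import cams
s,R=state(); p=s["ee_pos"]
print("d w020",delta(R,p,[*W["w020"],.12]))
d=cams.get_image("scene"); save(d,"scene10.npz")
c=proj(d,[[*PADS[2],.03]])[0].astype(int); h=45;k=6
t=cv2.resize(d["color"][c[1]-h:c[1]+h,c[0]-h:c[0]+h,::-1],None,fx=k,fy=k,interpolation=cv2.INTER_CUBIC)
for z,r,col in ((0.014,.012,(0,255,0)),(.04,.012,(0,255,0)),(.014,.026,(255,0,255))):
    P=(proj(d,circ(*PADS[2],z,r))-c+h+.5)*k
    cv2.polylines(t,[P.astype(np.int32)],True,col,1)
cv2.imwrite("pics/s10.png",t)
```

```text
t 17.70 p [ 0.6012 -0.0217  0.1367] w 0.0447 F [ 0.4171 -0.3361 -1.147 ] q [-0.1212  0.2017  1.596  -0.0001  1.3436  0.0738]
d w020 [-0.1195  0.0167 -0.223 ]
```

View pics/s10.png

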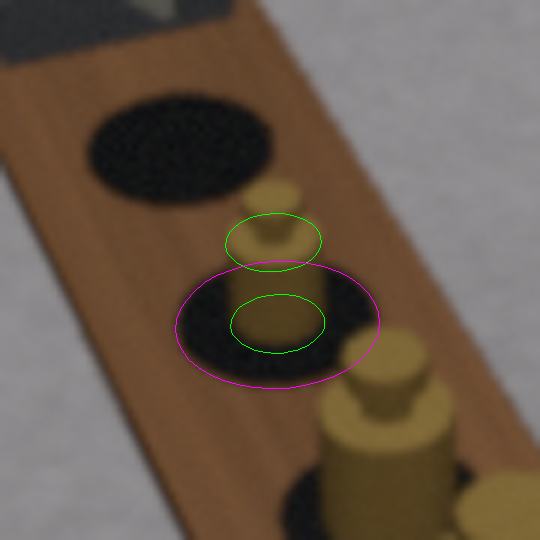

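w100 is centred on the third pad, with about 51 and 50 zoomed px of rubber left and right. Last is w020.

>>> play_rows --deltas '[{"gripper":0.045,"xyz":[-0.008,0.001,-0.015],"roll":0},{"gripper":0.045,"xyz":[-0.022,0.003,-0.042],"roll":0},{"gripper":0.045,"xyz":[-0.038,0.005,-0.072],"roll":0},{"gripper":0.045,"xyz":[-0.054,0.008,-0.102],"roll":0},{"gripper":0.045,"xyz":[-0.071,0.01,-0.132],"roll":0},{"gripper":0.045,"xyz":[-0.087,0.012,-0.162],"roll":0},{"gripper":0.045,"xyz":[-0.103,0.014,-0.192],"roll":0},{"gripper":0.045,"xyz":[-0.115,0.016,-0.215],"roll":0},{"gripper":0.045,"xyz":[-0.1195,0.017,-0.223],"roll":0},{"gripper":0.045,"xyz":[-0.1195,0.017,-0.223],"roll":0},{"gripper":0.045,"xyz":[-0.1195,0.017,-0.223],"roll":0},{"gripper":0.045,"xyz":[-0.1195,0.04,-0.223],"roll":0},{"gripper":0.045,"xyz":[-0.1195,0.07,-0.223],"roll":0},{"gripper":0.045,"xyz":[-0.1195,0.095,-0.223],"roll":0},{"gripper":0.045,"xyz":[-0.1195,0.105,-0.223],"roll":0},{"gripper":0.045,"xyz":[-0.1195,0.108,-0.223],"roll":0},{"gripper":0.045,"xyz":[-0.1195,0.108,-0.223],"roll":0},{"gripper":0.045,"xyz":[-0.1195,0.108,-0.223],"roll":0}]'

```text
clock: 19.25
ee_pos: [0.4419, -0.2173, 0.0303]
orientation: [-1.566, 0.151, -0.154]
ft_force: [0.3, 0.0, -0.0]
width: 0.0451
```

Run:
```python
from plan import *
from cell import cams
s,R=state(); p=s["ee_pos"]
print("d w020",delta(R,p,[*W["w020"],.0225]))
d=cams.get_image("scene"); save(d,"scene11.npz")
cv2.imwrite("pics/s11.png",cv2.resize(d["color"][100:260,230:420,::-1],None,fx=4,fy=3.7,interpolation=cv2.INTER_CUBIC))
```

```text
t 19.25 p [ 0.4419 -0.2173  0.0303] w 0.0451 F [ 0.3211  0.0084 -0.0286] q [-0.5613  0.0511  1.9734  0.0001  1.1156 -0.3671]
d w020 [-0.0011  0.0078 -0.0002]
```

View pics/s11.png

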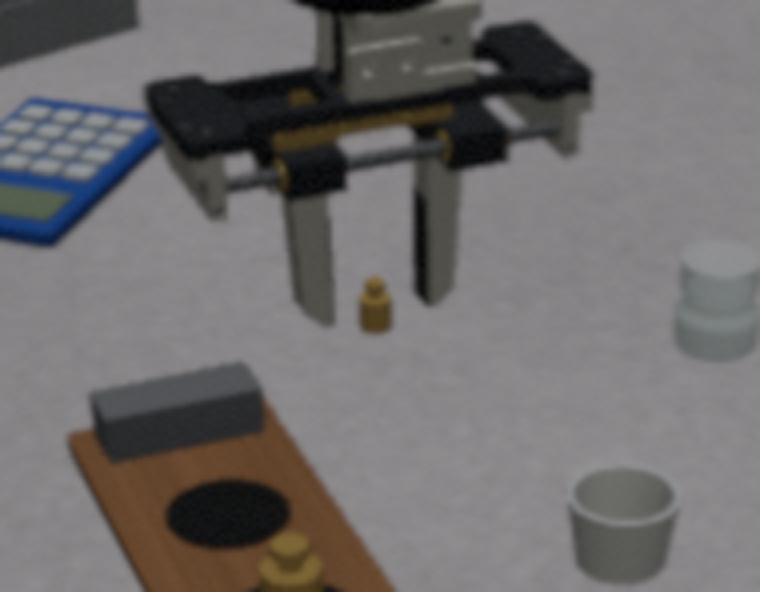

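w020 sits between the open fingers at about (375,305) in the crop. I'll lower 7 mm and close gently.

>>> play_rows --deltas '[{"gripper":0.045,"xyz":[-0.001,0.004,0],"roll":0},{"gripper":0.045,"xyz":[-0.001,0.007,0],"roll":0},{"gripper":0.045,"xyz":[-0.001,0.0075,0],"roll":0},{"gripper":0.045,"xyz":[-0.001,0.0075,0],"roll":0},{"gripper":0.008,"xyz":[-0.001,0.0075,0],"roll":0},{"gripper":0.008,"xyz":[-0.001,0.0075,0],"roll":0},{"gripper":0.008,"xyz":[-0.001,0.0075,0],"roll":0},{"gripper":0.008,"xyz":[-0.001,0.0075,0],"roll":0},{"gripper":0.008,"xyz":[-0.001,0.0075,0],"roll":0},{"gripper":0.008,"xyz":[-0.001,0.0075,0],"roll":0},{"gripper":0.008,"xyz":[-0.001,0.0075,0],"roll":0}]' --squeeze 12

```text
clock: 20.22
ee_pos: [0.4398, -0.2171, 0.0217]
orientation: [-1.565, 0.153, -0.153]
ft_force: [1.2, 0.1, -0.2]
width: 0.0153
```

Run:
```python
from plan import *
s,R=state(); p=s["ee_pos"]
print("d P4",delta(R,p,[*PADS[3],.122]))
```

```text
t 20.22 p [ 0.4398 -0.2171  0.0217] w 0.0153 F [ 1.2186  0.0918 -0.1589] q [-0.5632  0.0619  1.9807 -0.0001  1.099  -0.3682]
d P4 [ 0.1199 -0.1003  0.143 ]
```

>>> play_rows --deltas '[{"gripper":0.008,"xyz":[0,-0.015,0],"roll":0},{"gripper":0.008,"xyz":[0,-0.04,0],"roll":0},{"gripper":0.008,"xyz":[0,-0.075,0],"roll":0},{"gripper":0.008,"xyz":[0,-0.1,0],"roll":0},{"gripper":0.008,"xyz":[0.01,-0.1,0.012],"roll":0},{"gripper":0.008,"xyz":[0.028,-0.1,0.033],"roll":0},{"gripper":0.008,"xyz":[0.048,-0.1,0.057],"roll":0},{"gripper":0.008,"xyz":[0.068,-0.1,0.081],"roll":0},{"gripper":0.008,"xyz":[0.088,-0.1,0.105],"roll":0},{"gripper":0.008,"xyz":[0.106,-0.1,0.126],"roll":0},{"gripper":0.008,"xyz":[0.117,-0.1,0.139],"roll":0},{"gripper":0.008,"xyz":[0.12,-0.1,0.143],"roll":0},{"gripper":0.008,"xyz":[0.12,-0.1,0.143],"roll":0},{"gripper":0.008,"xyz":[0.12,-0.08,0.143],"roll":0},{"gripper":0.008,"xyz":[0.12,-0.05,0.143],"roll":0},{"gripper":0.008,"xyz":[0.12,-0.03,0.143],"roll":0},{"gripper":0.008,"xyz":[0.12,-0.024,0.143],"roll":0},{"gripper":0.008,"xyz":[0.12,-0.024,0.143],"roll":0},{"gripper":0.008,"xyz":[0.12,-0.024,0.143],"roll":0},{"gripper":0.008,"xyz":[0.12,-0.024,0.143],"roll":0}]'

```text
clock: 21.88
ee_pos: [0.5862, -0.1008, 0.0476]
orientation: [-1.566, 0.151, -0.156]
ft_force: [0.3, 0.3, 0.9]
width: 0.0156
```

```bash
python3 chk.py w020 3 .0217 s12
```

```text
t 21.88 p [ 0.5862 -0.1008  0.0476] w 0.0156 F [0.3249 0.2708 0.9231] q [-0.2565  0.2823  1.6768 -0.0001  1.1798 -0.0609]
d pad [-0.0013  0.0119  0.0005]
```

View pics/s12.png

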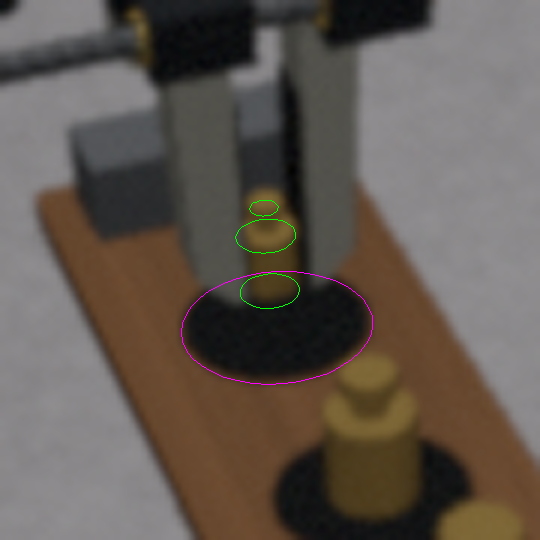

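>>> play_rows --deltas '[{"gripper":0.008,"xyz":[-0.0005,0.005,0.0005],"roll":0},{"gripper":0.008,"xyz":[-0.0005,0.009,0.0005],"roll":0},{"gripper":0.008,"xyz":[-0.0005,0.011,0.0005],"roll":0},{"gripper":0.008,"xyz":[-0.0005,0.011,0.0005],"roll":0},{"gripper":0.008,"xyz":[-0.0005,0.011,0.0005],"roll":0},{"gripper":0.008,"xyz":[-0.0005,0.011,0.0005],"roll":0}]'

```text
clock: 22.43
ee_pos: [0.5852, -0.0995, 0.0352]
orientation: [-1.566, 0.152, -0.154]
ft_force: [-1.1, -0.5, 5.4]
width: 0.0155
```

In contact at 5.4 N. I'll release and rise clear.

>>> play_rows --deltas '[{"gripper":0.035,"xyz":[0,0,0],"roll":0},{"gripper":0.035,"xyz":[0,0,0],"roll":0},{"gripper":0.035,"xyz":[0,0,0],"roll":0},{"gripper":0.035,"xyz":[0,0,0],"roll":0},{"gripper":0.035,"xyz":[0,-0.015,0],"roll":0},{"gripper":0.035,"xyz":[0,-0.04,0],"roll":0},{"gripper":0.035,"xyz":[0,-0.07,0],"roll":0},{"gripper":0.035,"xyz":[0,-0.1,0],"roll":0},{"gripper":0.035,"xyz":[-0.02,-0.13,-0.03],"roll":0},{"gripper":0.035,"xyz":[-0.04,-0.15,-0.06],"roll":0},{"gripper":0.035,"xyz":[-0.06,-0.16,-0.09],"roll":0},{"gripper":0.035,"xyz":[-0.08,-0.16,-0.12],"roll":0},{"gripper":0.035,"xyz":[-0.1,-0.16,-0.15],"roll":0},{"gripper":0.035,"xyz":[-0.11,-0.16,-0.18],"roll":0},{"gripper":0.035,"xyz":[-0.12,-0.16,-0.2],"roll":0},{"gripper":0.035,"xyz":[-0.12,-0.16,-0.2],"roll":0},{"gripper":0.035,"xyz":[-0.12,-0.16,-0.2],"roll":0}]'

```text
clock: 23.85
ee_pos: [0.4277, -0.2732, 0.1946]
orientation: [-1.565, 0.155, -0.155]
ft_force: [0.2, 0.3, 0.5]
width: 0.035
```

Run:
```python
from plan import *
from cell import cams
from fit import *
s,R=state()
names=["w500","w200","w100","w020"]
for n in ("top","scene"):
    d=cams.get_image(n); save(d,n+"F.npz")
    cv2.imwrite(f"pics/{n}F.png",d["color"][:,:,::-1])
    x0,y0,w,h,k=(195,155,266,190,3) if n=="top" else (240,180,170,210,2.8)
    cv2.imwrite(f"pics/{n}Fc.png",cv2.resize(d["color"][y0:y0+h,x0:x0+w,::-1],None,fx=k,fy=k,interpolation=cv2.INTER_CUBIC))
```

```text
t 23.85 p [ 0.4277 -0.2732  0.1946] w 0.0350 F [0.1617 0.3213 0.4782] q [-0.6696 -0.0976  1.7976  0.0002  1.4416 -0.472 ]
```

View pics/topFc.png

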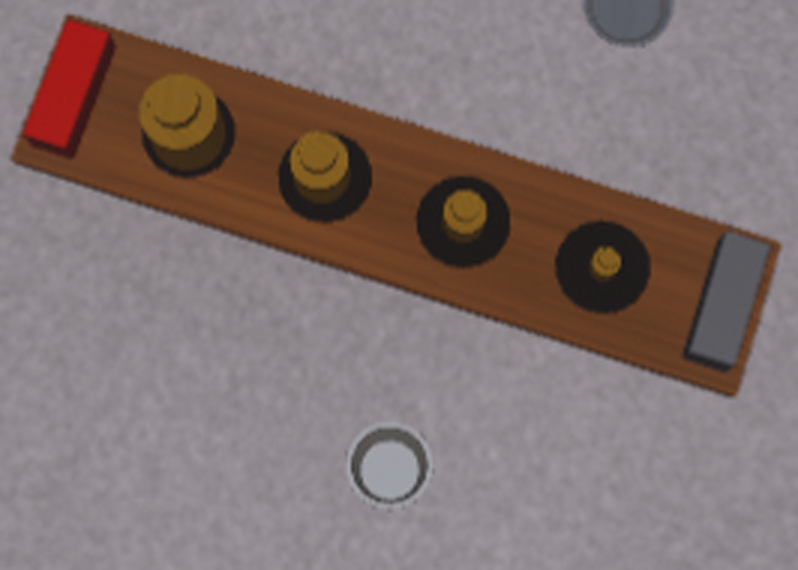

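View pics/sceneFc.png

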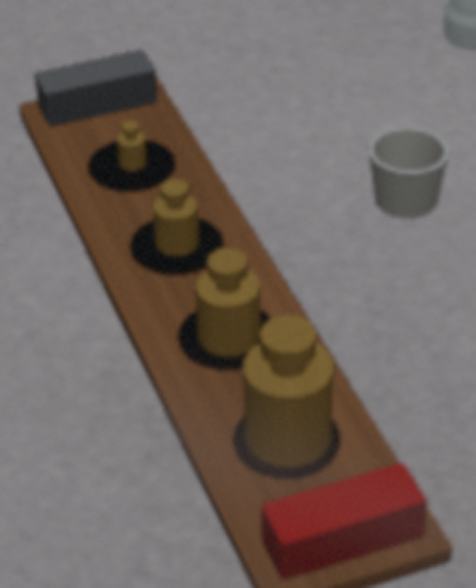

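View pics/topF.png

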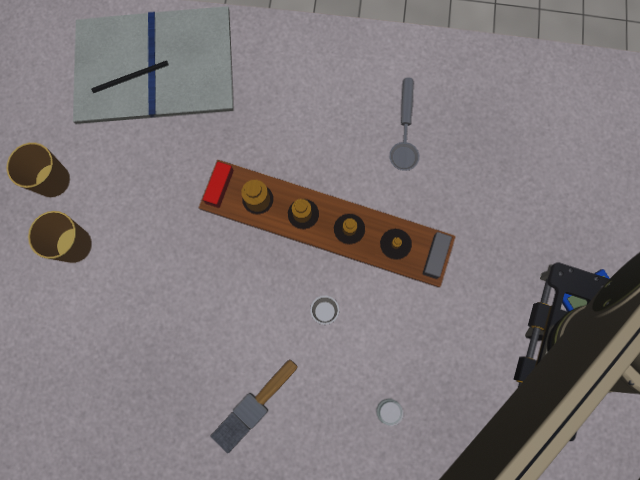

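The order is right: w500 beside red, then w200, w100 and w020 beside grey. The crucible is still at (324,310). I'll do one numeric check of the centring with the same camera's pad estimates.

Run:
```python
from fit import *
d=load("topF.npz"); d0=load("top.npz")
PT=np.array([[.6331,.1359],[.6172,.0577],[.6015,-.0208],[.5856,-.0989]])
tiles=[]
for n,(x,y) in zip(["w500","w200","w100","w020"],PT):
    r,hh,rk,H=DIM[n]
    c=proj(d,[[x,y,.02]])[0].astype(int); h=20;k=10
    t=cv2.resize(d["color"][c[1]-h:c[1]+h,c[0]-h:c[0]+h,::-1],None,fx=k,fy=k,interpolation=cv2.INTER_CUBIC)
    for z,rr,col in ((.014,.026,(255,0,255)),(.014+hh,r,(0,255,0)),(.014+H,rk*.75,(0,0,255))):
        P=(proj(d,circ(x,y,z,rr))-c+h+.5)*k
        cv2.polylines(t,[P.astype(np.int32)],True,col,1)
    tiles.append(t)
o=np.vstack([np.hstack(tiles[:2]),np.hstack(tiles[2:])])
cv2.imwrite("pics/ovF.png",cv2.resize(o,(600,600),interpolation=cv2.INTER_AREA))
a=d["color"][285:335,300:350].astype(int)-d0["color"][285:335,300:350].astype(int)
print("crucible diff",np.abs(a).max(),np.abs(a).mean())
```

```text
crucible diff 3 0.8888
```

View pics/ovF.png

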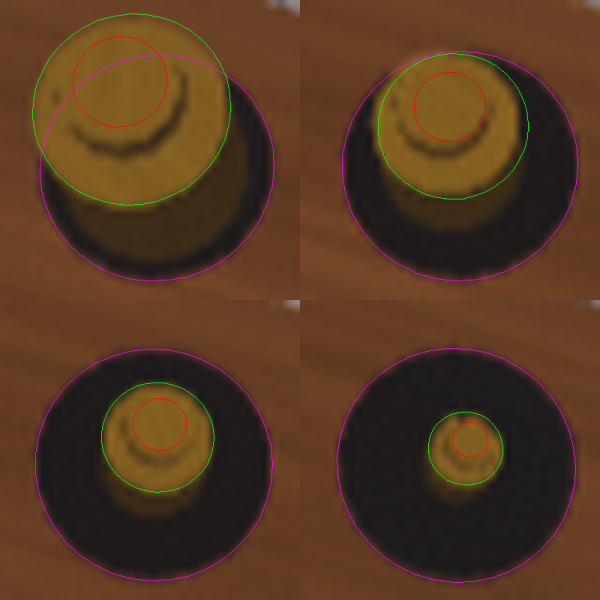

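The weights match the pad-centred outlines to within about half a pixel (about 1 mm), and the crucible hasn't moved. I'll hand the job in.

Run:
```python
from cell import arm
print(arm.finish_job())
s=arm.sense(); print(s["clock"],s["ee_pos"],s["ft_force"],s["width"])
```

```text
the job is handed in; nothing more can be done
None
the job is handed in; nothing more can be done
```

The four brass weights stand upright on the pads in size order: the largest (w500) next to the red block, then w200, w100, and the smallest (w020) next to the grey end. The gripper let go of each one and is clear of everything. I handed the job in at about 24 s.

- **Centring:** in the last top picture each weight is within about 1 mm of its pad's middle. The scene camera put w500 nearer 2 mm off, which is about what the camera calibration allows.
- **Crucible:** it looks exactly as it did at the start in the top view.
- **Forces:** the highest reading I saw was about 6 N at the wrist, when setting weights down. After letting go it read about 0.
- **Disagreements:** while I carried w200, w100 and w020 the wrist force did not match their weights, so I went by the pictures and the finger width to know they were held. I also left out the scene camera's automatic fits of the weights, because other objects of similar colour spoiled them.

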